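# Show the flat cheese and its mould to the inspection camera

## Robot

A 6-joint arm with a two-finger parallel gripper is mounted at the origin on the work surface. World frame = base frame: x ahead of the robot, y to its left, z up, the work surface at z = 0. Lengths are in mm, angles in rad, forces in N, time in s.
With the tool pointing down it reaches from about 350 to 975 mm from the base axis. Payload 7.1 kg.
Tool frame: the origin (TCP) lies midway between the tips of the shut fingers; the grasp point (between the pads) lies 19 mm behind it; z points along the fingers, y is the line along which they close (so a half turn about z gives the same grasp; the last joint's range is limited). The gripper opens to 88 mm and grips with 3 to 60 N. Pads are 20 mm wide; open, the fingers measure 115 mm over their backs; the gripper's body (75 mm by 178 mm) begins 61 mm behind the grasp point.
Start: joints at [-1.271, 0.423, 1.63, -0, 1.089, -0.019], TCP at [195.909, -593.485, 222.675] pointing down, gripper open.
Joint ranges: [-3, 3], [-0.9, 2.11], [0.09, 2.58], [-1.31, 4.45], [0.11, 2.69], [-2.54, 2.54]. Speed limits (rad/s): [2.39, 2.39, 3.01, 3.14, 3.14, 3.14].

## Interface

Orientations are given as a rotation vector (axis times angle).
In Python, from workcell import ctrl gives the robot as it stands.
- The arm moves only by the shell command python3 -m inch 'ROWS' [OPENING]. ROWS is JSON, a list of rows, each an object with "xyz": the shift along the tool's x, y, z in mm, a list of three; "rot": the turn, a rotation vector about the tool's x, y, z in rad, a list of three. In form: [{"xyz": [dx, dy, dz], "rot": [ax, ay, az]}, ...]. A call has 1 to 12 rows; each row is the pose to reach, as a shift and turn from the pose commanded when the call began, along the tool's axes at that moment; what a row does not reach only later rows make up. A row lasts 1/12 s, in which the tool goes at most 41.7 mm and 7.16 degrees, less where a joint would pass 70% of its speed; a pose out of reach is approached as far as the arm can. A call with a gripper value outside its range is refused whole. OPENING is the closure in counts, from 0 (fully open) to 255 (shut), set as the call begins (- or left out, the last holds). The fingers move at their own pace and stop on an object; the grip force is fixed at half the most. Time passes only in rows, so rows that repeat a pose let the fingers close. It gives the time, the measured TCP pose, the force, the opening and the grip force at its end, in the units of the state.
- ctrl.get_obs(): the state, without advancing time (a new reading comes with each control period).
- ctrl.get_image(name): name is "side" or "top" or "wrist"; returns the picture (480x640x3 uint8, red, green, blue); there is no depth.
- ctrl.camera_model(name): a dict with "fx", "fy", "cx", "cy" (pixels), "position" and "attitude" of the camera in the world. Camera axes: x right, y up, looking along -z (the intrinsics and any distortion apply to the point x, -y, -z); pixel columns grow to the right and rows downward; lengths in mm; the calibration is good to about 2 mm. The wrist camera is an equidistant fisheye: a pixel r from the principal point sees the ray r / f radians off the axis. A picture is of the moment at which its call begins: read the wrist's pose just before it. camera_model takes no time and is no camera call; for the wrist camera it gives the pose at the moment of the call.
- ctrl.close_job(): hands the job in; it is judged then, once.
The state is a dict: "t": time; "qpos": joint angles; "qvel": joint speeds; "joint_torque": joint torques, N m; "ee_pos": TCP position; "orientation": TCP orientation; "ft_force": force on the tool from outside, world axes, zero at the start; "moment": the same for the moment, N m; "width": finger opening in mm; "grasp_force": force on a finger pad.
Only numpy, scipy, OpenCV 4.12 (cv2) and the standard library are available. Lean on these libraries where they do the work, as an engineer would, in place of code of your own. Each camera call takes 0.05 s, during which the arm holds its last target. There are 200 camera calls.

## Task

One cheese on the board came out flat and wide, from the one low, wide mould. With the fingers pointing down and the fingertips about 2 cm above the middle of its top, point at the flat cheese for two seconds, then point at the low mould in the same way, and then push the lever of the grey switch box fully over to its other side to close the record and move clear. Do not touch the board, the brush, the jar or any cheese or mould, and travel well above the other cheeses and moulds: never bring the fingertips down close over any of those.

Things in the scene. Friction and masses are not known exactly. Their poses are not given: they have to be found in the camera images.
- board: wooden ripening board lying on the table, 130 x 560 mm, 22 mm thick, fixed; carries four cheeses in one row along its y axis (its long axis), 135 mm apart, in any order. Origin: centre of its underside
- flat_cheese: the flat, wide cheese: 120 mm across, only 30 mm high, same cream rind as the others, loose on the board. Origin: centre of its underside
- flat_cheese_top (a point): middle of the top of the flat cheese, 30 mm above its underside (52 mm above the table); z up. The thing to point at first
- cheese_a: regular cheese wheel with a domed top, 100 mm across, 56 mm high, cream rind with dark seeds, stands loose on the board. Origin: centre of its underside
- cheese_b: regular cheese wheel with a domed top, 100 mm across, 56 mm high, cream rind with dark seeds, stands loose on the board. Origin: centre of its underside
- cheese_c: regular cheese wheel with a domed top, 100 mm across, 56 mm high, cream rind with dark seeds, stands loose on the board. Origin: centre of its underside
- low_mould: the low, wide mould: white plastic tub standing upside down on the table, 128 mm across, 48 mm high, loose; it stands in a row beyond the board with the two tall moulds and the switch box, about 145 mm apart, in any order. Origin: centre of its underside
- low_mould_top (a point): middle of the upturned bottom of the low mould, 48 mm above the table; z up. The thing to point at second
- tall_mould_a: tall white plastic cheese mould (tub) standing upside down on the table, 106 mm across, 95 mm high, loose. Origin: centre of its underside
- tall_mould_b: tall white plastic cheese mould (tub) standing upside down on the table, 106 mm across, 95 mm high, loose. Origin: centre of its underside
- lever_base: grey switch box, fixed to the table, 70 mm (its x) x 50 mm (its y) x 25 mm high, in any place of the row with the moulds; its x axis points away from the robot, turned by up to 0.35 rad. Origin: centre of its underside. The lever's hinge lies along its y axis, 22 mm above the table, over the origin
- lever_tip (a point): centre of the black ball, 26 mm across, on top of the steel lever (rod 10 mm thick, 80 mm from hinge to ball centre). With the lever at 0 it is 38 mm on the robot's side (-x) of the box's origin and 92 mm above the table; fully over it is 38 mm on the far side (+x), 92 mm high; 102 mm high midway
- lever (a joint): lever angle in rad: starts at 0 to 0.12, leaning towards the robot; grows as the lever is pushed along the box's +x, away from the robot; stop at 1.0. Needs about 1 N at the ball and stays where it is left
- brush: hand brush lying beyond the left end of the board, bystander, loose
- jar: closed glass jar with a white cap, 64 mm across, 85 mm high, beyond the right end of the board, bystander, loose. Origin: centre of its underside
Mind the look-alikes: they are no part of the job. What is shaped like the low_mould but purple or turquoise is not meant.

How it is judged:
By the outcome, as a careful person would: the job done as asked, in the order asked, and still so for the second after the job is handed in, with the robot touching nothing.
It also fails if it takes over 54 s, if anything falls off the work surface, if the arm or the gripper's body presses on something with over 40 N, if the wrist force passes 120 N, or if a joint passes its speed limit or range.

## Working session

There is one attempt and no reset: what is moved stays moved. The work goes in short steps, Python scripts to look and compute and a shell command to move; the robot and the scene stay as the last step left them, time stands still between calls to the robot, and variables do not carry over. Pictures are saved under pics/ and viewed, at most 10 in all, crops included, and the job is handed in when it is done.

```bash
mkdir -p pics; python3 - <<'E'
from workcell import ctrl
import cv2
for n in("top","side"):
    m=ctrl.camera_model(n);print(n,m)
    cv2.imwrite(f"pics/{n}0.png",ctrl.get_image(n)[:,:,::-1])
o=ctrl.get_obs();print(o["t"],o["ee_pos"],o["orientation"],o["width"])
E
```

```text
top {'fx': 569.7397735217717, 'fy': 569.7397735217717, 'cx': 310.9684277935627, 'cy': 239.71961125349722, 'position': array([ 423.05566004,   15.59169765, 1484.09428462]), 'attitude': array([ 0.03490289, -0.05424327, -1.56281898])}
side {'fx': 459.99756364838134, 'fy': 459.99756364838134, 'cx': 317.3403733679062, 'cy': 235.44235402784133, 'position': array([123.8449743 , 860.47173228, 856.48184288]), 'attitude': array([ 0.22078044, -1.18048116, -2.49248054])}
0.1 [ 195.78050616 -593.03223559  221.99683969] [-3.10044106e+00 -4.98507655e-01  2.85024430e-04] 87.66443678324369
```

View pics/top0.png

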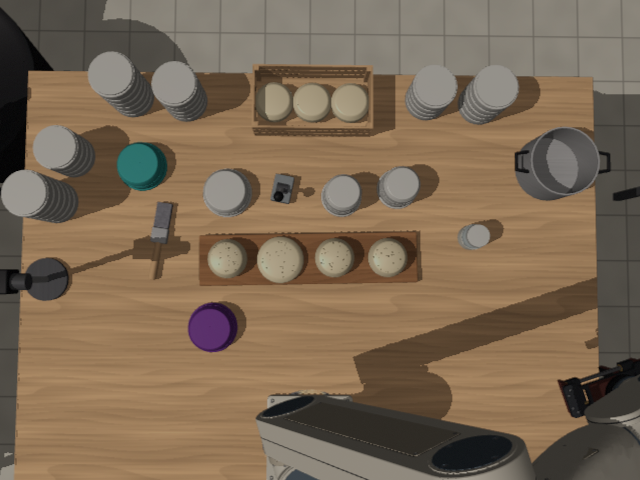

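View pics/side0.png

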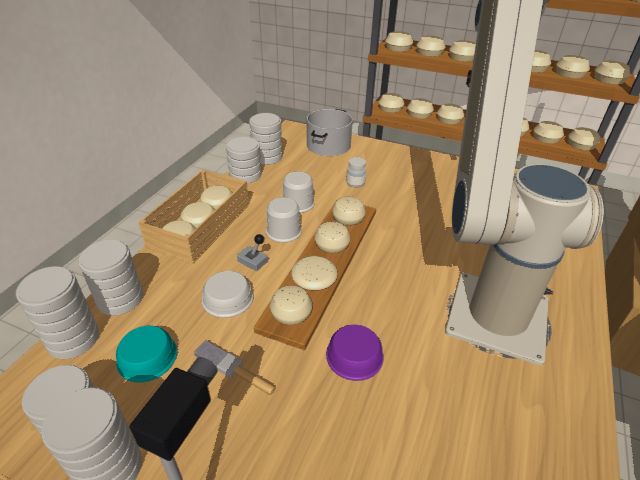

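Top view: the board's cheeses are at (227,258), (281,260), (335,258) and (387,258). The one at (281,260) is widest and looks flat in the side view at (314,272). For the low mould, the candidates are white (227,192), turquoise (142,166), purple (213,327), and tall white (342,195) and (400,186). White (227,192) fits, because it is low and wide in the side view at (228,292). The lever box is at about (283,189). I'll confirm with a crop and measure.

```bash
cat >h.py <<'E'
from workcell import ctrl
import numpy as np, cv2
from scipy.spatial.transform import Rotation as R
def ray(n,u,v,z):
    m=ctrl.camera_model(n)
    d=R.from_rotvec(m["attitude"]).apply([(u-m["cx"])/m["fx"],-(v-m["cy"])/m["fy"],-1])
    p=m["position"]; return (p+d*(z-p[2])/d[2]).round(1)
def proj(n,p):
    m=ctrl.camera_model(n)
    c=R.from_rotvec(m["attitude"]).inv().apply(np.array(p)-m["position"])
    return np.round([m["cx"]+m["fx"]*c[0]/-c[2],m["cy"]+m["fy"]*c[1]/c[2]],1)
E
python3 - <<'E'
from h import *
im=cv2.imread("pics/top0.png")[150:300,190:430]
cv2.imwrite("pics/crop0.png",cv2.resize(im,None,fx=3.3,fy=3.3,interpolation=cv2.INTER_CUBIC))
for n,u,v,z in [("flat",281,260,52),("low",227,192,48),("box",283,189,25),("ch1",227,258,78),("ch3",335,258,78),("tallA",342,195,95),("tallB",400,186,95)]:
    p=ray("top",u,v,z);print(n,p,proj("side",p))
E
```

```text
flat [453.   73.1  52. ] [315.5 265.9]
low [624.2 211.7  48. ] [228.6 282.8]
box [636.4  70.9  25. ] [253.4 253.5]
ch1 [456.4 205.1  78. ] [291.5 293.2]
ch3 [458.4 -61.1  78. ] [333.4 227.5]
tallA [612.7 -76.6  95. ] [284.9 205.5]
tallB [ 636.2 -219.4   95. ] [298.8 178.7]
```

View pics/crop0.png

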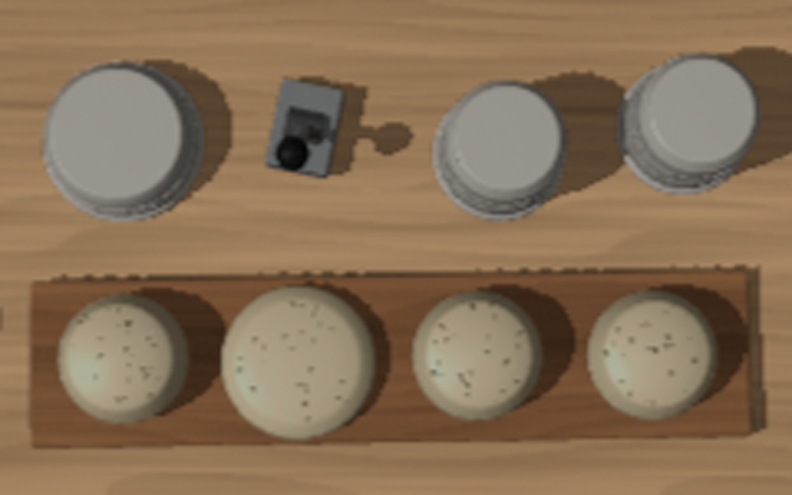

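The crop confirms it. The flat cheese has its centre at crop (298,362) and is clearly the widest. The low white mould's top disc is at (114,131). The box has corners (287,77), (345,88), (328,178), (267,166), and the ball is at (293,152).

```bash
cat >>h.py <<'E'
def delta(p,yaw=None):
    o=ctrl.get_obs(); r=R.from_rotvec(o["orientation"]); X=r.as_matrix()[:,0]
    print("t",round(o["t"],2),"tcp",o["ee_pos"].round(1),"yaw",np.degrees(np.arctan2(X[1],X[0])).round(2),"w",round(o["width"],1),"F",o["ft_force"].round(1))
    out=r.inv().apply(np.array(p)-o["ee_pos"]).round(1)
    rot=None if yaw is None else (r.inv()*R.from_euler("z",yaw,degrees=True)*R.from_matrix(np.diag([1,-1,-1]))).as_rotvec().round(4)
    print("xyz",out,"rot",rot)
E
python3 - <<'E'
from h import *
c=lambda x,y,z:ray("top",190+(x+.5)/3.3-.5,150+(y+.5)/3.3-.5,z)
f=c(298,362,47);l=c(114,131,48);q=[c(*k,25) for k in [(287,77),(345,88),(328,178),(267,166)]];b=c(293,152,92)
print(f,l,b); q=np.array(q);o=q.mean(0);d=q[:2].mean(0)-q[2:].mean(0);print(o,np.degrees(np.arctan2(d[1],d[0])),np.linalg.norm(d),np.linalg.norm(q[0]-q[1]))
delta([f[0],f[1],220],-14)
E
```

```text
[454.7  76.   47. ] [630.9 218.9  48. ] [609.9  79.4  92. ]
[638.525  71.95   25.   ] -11.004629256056063 71.76971854480138 46.15246472291593
t 0.1 tcp [ 195.8 -593.   222. ] yaw 18.27 w 87.7 F [-0.3 -1.1  0.1]
xyz [ 455.6 -554.1    2.8] rot [-1.300e-03  3.000e-04  5.632e-01]
```

```bash
python3 -m inch '[{"xyz":[10,-12,0],"rot":[0,0,0.03]},{"xyz":[30,-36,0],"rot":[0,0,0.1]},{"xyz":[55,-67,0],"rot":[0,0,0.2]},{"xyz":[80,-97,0],"rot":[0,0,0.3]},{"xyz":[105,-128,0],"rot":[0,0,0.4]},{"xyz":[130,-158,0],"rot":[0,0,0.5]},{"xyz":[155,-188,0],"rot":[0,0,0.53]},{"xyz":[180,-219,0],"rot":[0,0,0.53]},{"xyz":[205,-249,0],"rot":[0,0,0.53]},{"xyz":[230,-280,0],"rot":[0,0,0.53]},{"xyz":[250,-304,0],"rot":[0,0,0.53]},{"xyz":[260,-316,0],"rot":[0,0,0.53]}]' 255; python3 -c "
from h import *
delta([454.7,76,220],-12)"
```

```text
t: 1.1
ee_pos: [343.9, -208.9, 222.5]
orientation: [-3.123, 0.328, 0.001]
ft_force: [0.0, -0.7, -0.7]
width: 11.2
grasp_force: 0.0
t 1.1 tcp [ 343.9 -208.9  222.5] yaw -12.0 w 11.2 F [ 0.  -0.7 -0.7]
xyz [  49.2 -301.7    2.7] rot [-0.0009  0.0006  0.    ]
```

```bash
python3 -m inch '[{"xyz":[3,-15,0],"rot":[0,0,0]},{"xyz":[8,-45,0],"rot":[0,0,0]},{"xyz":[13,-78,0],"rot":[0,0,0]},{"xyz":[19,-112,0],"rot":[0,0,0]},{"xyz":[24,-146,0],"rot":[0,0,0]},{"xyz":[30,-180,0],"rot":[0,0,0]},{"xyz":[35,-214,0],"rot":[0,0,0]},{"xyz":[41,-248,0],"rot":[0,0,0]},{"xyz":[45,-275,0],"rot":[0,0,0]},{"xyz":[48,-293,0],"rot":[0,0,0]},{"xyz":[49,-300,0],"rot":[0,0,0]},{"xyz":[49,-300,0],"rot":[0,0,0]}]'; python3 - <<'E'
from h import *
delta([454.7,76,220],-12)
m=ctrl.camera_model("wrist");print(m)
cv2.imwrite("pics/w1.png",ctrl.get_image("wrist")[:,:,::-1])
E
```

```text
t: 2.1
ee_pos: [454.7, 72.1, 222.4]
orientation: [3.124, -0.328, -0.001]
ft_force: [-0.4, -0.3, -0.2]
width: 0.6
grasp_force: 0.0
t 2.1 tcp [454.7  72.1 222.4] yaw -11.97 w 0.6 F [-0.4 -0.3 -0.2]
xyz [-0.8 -3.8  2.4] rot [0.0001 0.0004 0.0005]
{'fx': 371.64829954431775, 'fy': 371.64829954431775, 'cx': 324.13523325253647, 'cy': 247.91075192906473, 'position': array([523.46685409,  57.86116635, 383.7347798 ]), 'attitude': array([-0.18777422,  0.23102122, -1.76844276])}
```

View pics/w1.png

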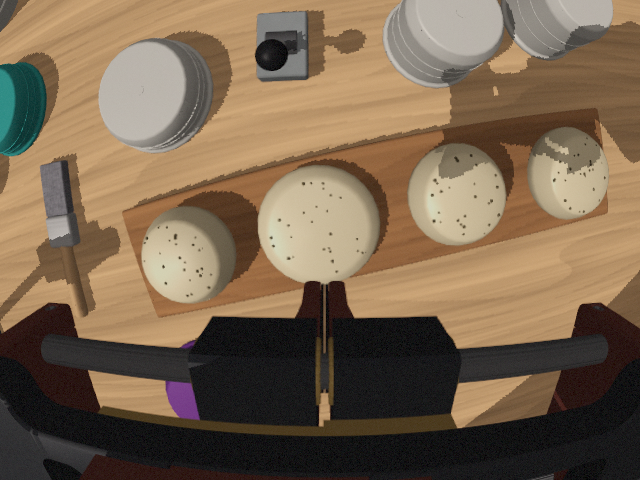

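The wrist view shows the flat cheese at (319.5,225), the low mould's top disc at about (147,95), the box's top at about (282,46) with sides parallel to the image, and the ball at (272,55).

```bash
cat >>h.py <<'E'
def wray(m,u,v,z):
    a=np.array([u-m["cx"],-(v-m["cy"])])/m["fx"]; t=np.linalg.norm(a)
    d=R.from_rotvec(m["attitude"]).apply([*(a/t*np.sin(t)),-np.cos(t)]); p=m["position"]
    return (p+d*(z-p[2])/d[2]).round(1)
E
python3 - <<'E'
from h import *
m={'fx': 371.64829954431775,'cx': 324.13523325253647, 'cy': 247.91075192906473, 'position': np.array([523.46685409,  57.86116635, 383.7347798 ]), 'attitude': np.array([-0.18777422,  0.23102122, -1.76844276])}
for a in [(319.5,225,46),(147,95,48),(272,55,92)]: print(wray(m,*a))
q=np.array([wray(m,u,v,25) for u,v in [(258,13),(306,12),(307,79),(257,81)]]);d=q[:2].mean(0)-q[2:].mean(0)
print(q.mean(0),np.degrees(np.arctan2(d[1],d[0])),np.linalg.norm(d))
E
```

```text
[457.9  76.   46. ]
[619.9 211.1  48. ]
[608.5  81.4  92. ]
[635.825  75.575  25.   ] -11.357180219918352 71.34707422172258
```

```bash
python3 - <<'E'
from h import *
print(ray("top",190+122.5/3.3-.5,150+138.5/3.3-.5,3))
delta([456,76,72],-12)
E
```

```text
[631.8 218.8   3. ]
t 2.15 tcp [454.2  71.2 222.4] yaw -12.02 w 0.4 F [ 0.  -0.4  0.8]
xyz [  0.9  -5.2 150.4] rot [ 0.0005  0.0008 -0.0004]
```

```bash
python3 -m inch '[{"xyz":[0,-2,12],"rot":[0,0,0]},{"xyz":[1,-4,36],"rot":[0,0,0]},{"xyz":[1,-5,62],"rot":[0,0,0]},{"xyz":[1,-5,88],"rot":[0,0,0]},{"xyz":[1,-5,112],"rot":[0,0,0]},{"xyz":[1,-5,130],"rot":[0,0,0]},{"xyz":[1,-5,142],"rot":[0,0,0]},{"xyz":[1,-5,148],"rot":[0,0,0]},{"xyz":[1,-5,150],"rot":[0,0,0]},{"xyz":[1,-5,150],"rot":[0,0,0]},{"xyz":[1,-5,150],"rot":[0,0,0]},{"xyz":[1,-5,150],"rot":[0,0,0]}]'; python3 - <<'E'
from h import *
delta([456,76,72],-12)
a=ctrl.get_image("wrist");b=ctrl.get_image("side");m=ctrl.camera_model("wrist");print(m)
s=cv2.resize(b[180:340,190:400],None,fx=1.9,fy=1.9,interpolation=cv2.INTER_CUBIC)
w=cv2.resize(a[0:304,0:640],(400,190))
cv2.imwrite("pics/f2.png",np.vstack([w,s[:,:399] if s.shape[1]<400 and 0 else cv2.resize(s,(400,305))])[:,:,::-1])
E
```

```text
t: 3.15
ee_pos: [457.2, 75.7, 73.5]
orientation: [-3.124, 0.332, -0.003]
ft_force: [0.2, 0.4, -0.1]
width: -0.0
grasp_force: 0.0
t 3.15 tcp [457.2  75.7  73.5] yaw -12.12 w -0.0 F [ 0.2  0.4 -0.1]
xyz [-1.3 -0.1  1.5] rot [-0.0005 -0.0016 -0.0021]
{'fx': 371.64829954431775, 'fy': 371.64829954431775, 'cx': 324.13523325253647, 'cy': 247.91075192906473, 'position': array([525.54443517,  61.36671202, 234.8746672 ]), 'attitude': array([-0.18571125,  0.23013702, -1.77072639])}
```

View pics/f2.png

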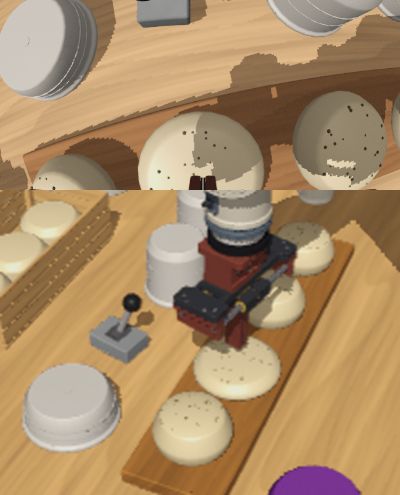

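The fingertips, at (237,345) in the side crop, hover over the middle of the flat cheese at about (237,365). Now I'll hold.

```bash
H='never'; python3 -m inch '[{"xyz":[0,0,1],"rot":[0,0,0]},{"xyz":[0,0,1],"rot":[0,0,0]},{"xyz":[0,0,1],"rot":[0,0,0]},{"xyz":[0,0,1],"rot":[0,0,0]},{"xyz":[0,0,1],"rot":[0,0,0]},{"xyz":[0,0,1],"rot":[0,0,0]},{"xyz":[0,0,1],"rot":[0,0,0]},{"xyz":[0,0,1],"rot":[0,0,0]},{"xyz":[0,0,1],"rot":[0,0,0]},{"xyz":[0,0,1],"rot":[0,0,0]},{"xyz":[0,0,1],"rot":[0,0,0]},{"xyz":[0,0,1],"rot":[0,0,0]}]' >/dev/null
python3 -m inch '[{"xyz":[0,0,0],"rot":[0,0,0]},{"xyz":[0,0,0],"rot":[0,0,0]},{"xyz":[0,0,0],"rot":[0,0,0]},{"xyz":[0,0,0],"rot":[0,0,0]},{"xyz":[0,0,0],"rot":[0,0,0]},{"xyz":[0,0,0],"rot":[0,0,0]},{"xyz":[0,0,0],"rot":[0,0,0]},{"xyz":[0,0,0],"rot":[0,0,0]},{"xyz":[0,0,0],"rot":[0,0,0]},{"xyz":[0,0,0],"rot":[0,0,0]},{"xyz":[0,0,0],"rot":[0,0,0]},{"xyz":[0,0,0],"rot":[0,0,0]}]'
python3 -m inch '[{"xyz":[0,0,0],"rot":[0,0,0]},{"xyz":[0,0,0],"rot":[0,0,0]},{"xyz":[0,0,0],"rot":[0,0,0]},{"xyz":[0,0,0],"rot":[0,0,0]},{"xyz":[0,0,0],"rot":[0,0,0]},{"xyz":[0,0,0],"rot":[0,0,0]},{"xyz":[0,0,-8],"rot":[0,0,0]},{"xyz":[0,0,-30],"rot":[0,0,0]},{"xyz":[0,0,-60],"rot":[0,0,0]},{"xyz":[0,0,-95],"rot":[0,0,0]},{"xyz":[0,0,-125],"rot":[0,0,0]},{"xyz":[0,0,-140],"rot":[0,0,0]}]'
python3 -c "
from h import *
delta([626,216,215],-12)"
```

```text
t: 5.25
ee_pos: [456.6, 75.8, 71.7]
orientation: [-3.124, 0.331, 0.0]
ft_force: [-0.7, 0.2, 0.3]
width: 0.4
grasp_force: 0.0
t: 6.25
ee_pos: [458.1, 76.1, 215.8]
orientation: [-3.123, 0.331, -0.008]
ft_force: [1.1, 0.6, -0.7]
width: 0.5
grasp_force: 0.0
t 6.25 tcp [458.1  76.1 215.8] yaw -12.1 w 0.5 F [ 1.1  0.6 -0.7]
xyz [ 134.9 -172.     1.8] rot [-0.0018 -0.0048 -0.0018]
```

```bash
python3 -m inch '[{"xyz":[7,-9,0],"rot":[0,0,0]},{"xyz":[23,-30,0],"rot":[0,0,0]},{"xyz":[44,-56,0],"rot":[0,0,0]},{"xyz":[66,-84,0],"rot":[0,0,0]},{"xyz":[88,-112,0],"rot":[0,0,0]},{"xyz":[108,-138,0],"rot":[0,0,0]},{"xyz":[123,-157,0],"rot":[0,0,0]},{"xyz":[132,-168,0],"rot":[0,0,0]},{"xyz":[135,-172,0],"rot":[0,0,0]},{"xyz":[135,-172,0],"rot":[0,0,0]},{"xyz":[135,-172,0],"rot":[0,0,0]}]'; python3 - <<'E'
from h import *
delta([626,216,68],-12)
m=ctrl.camera_model("wrist");print(m)
cv2.imwrite("pics/w3.png",ctrl.get_image("wrist")[:,:,::-1])
E
```

```text
t: 7.17
ee_pos: [623.8, 215.4, 210.7]
orientation: [3.123, -0.331, -0.003]
ft_force: [-0.3, -0.1, 0.8]
width: 0.6
grasp_force: 0.0
t 7.17 tcp [623.8 215.4 210.7] yaw -12.09 w 0.6 F [-0.3 -0.1  0.8]
xyz [  2.3  -1.2 142.7] rot [ 0.0011  0.0017 -0.0016]
{'fx': 371.64829954431775, 'fy': 371.64829954431775, 'cx': 324.13523325253647, 'cy': 247.91075192906473, 'position': array([692.71700621, 201.10147747, 371.90100803]), 'attitude': array([-0.18941503,  0.23177791, -1.77051539])}
```

View pics/w3.png

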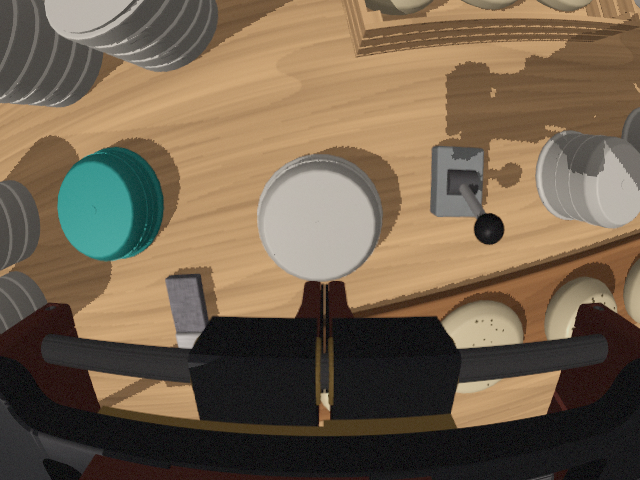

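The low mould's top disc is centred at about (318.5,221). The ball is at (489,229), and the box's top corners are (433,147), (484,148), (483,216), (432,215).

```bash
python3 - <<'E'
from h import *
m={'fx': 371.64829954431775,'cx': 324.13523325253647, 'cy': 247.91075192906473, 'position': np.array([692.71700621, 201.10147747, 371.90100803]), 'attitude':np.array([-0.18941503,  0.23177791, -1.77051539])}
p=wray(m,318.5,221,48);print(p,wray(m,489,229,94))
q=np.array([wray(m,u,v,25) for u,v in [(433,147),(484,148),(483,216),(432,215)]]);d=q[:2].mean(0)-q[2:].mean(0)
print(q.mean(0),np.degrees(np.arctan2(d[1],d[0])),np.linalg.norm(d))
delta([*p[:2],68],-12)
E
```

```text
[633.1 218.5  48. ] [607.3  81.   94. ]
[639.6    77.625  25.   ] -9.995617185762747 67.11879394029677
t 7.22 tcp [623.6 215.1 211. ] yaw -12.11 w 0.2 F [ 0.5 -0.2 -0.5]
xyz [  8.8  -5.4 143. ] rot [ 0.0009  0.0015 -0.002 ]
```

```bash
python3 -m inch '[{"xyz":[3,-2,10],"rot":[0,0,0]},{"xyz":[6,-4,34],"rot":[0,0,0]},{"xyz":[8,-5,60],"rot":[0,0,0]},{"xyz":[8,-5,86],"rot":[0,0,0]},{"xyz":[8,-5,110],"rot":[0,0,0]},{"xyz":[8,-5,126],"rot":[0,0,0]},{"xyz":[8,-5,136],"rot":[0,0,0]},{"xyz":[8,-5,141],"rot":[0,0,0]},{"xyz":[8,-5,143],"rot":[0,0,0]},{"xyz":[8,-5,143],"rot":[0,0,0]},{"xyz":[8,-5,143],"rot":[0,0,0]},{"xyz":[8,-5,143],"rot":[0,0,0]}]'; python3 - <<'E'
from h import *
delta([632,218.5,68],-12)
b=ctrl.get_image("side")
cv2.imwrite("pics/f4.png",cv2.resize(b[180:340,170:380],None,fx=2.5,fy=2.5,interpolation=cv2.INTER_CUBIC)[:,:,::-1])
E
```

```text
t: 8.22
ee_pos: [634.3, 219.1, 69.9]
orientation: [-3.123, 0.331, -0.003]
ft_force: [-0.9, 0.5, 0.2]
width: 0.1
grasp_force: 0.0
t 8.22 tcp [634.3 219.1  69.9] yaw -12.1 w 0.1 F [-0.9  0.5  0.2]
xyz [-2.1  1.1  1.9] rot [-0.001  -0.0017 -0.0018]
```

View pics/f4.png

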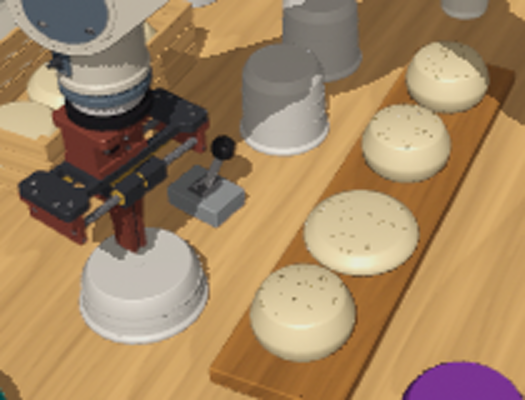

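```bash
python3 - <<'E'
from h import *
for p in [(634.3,219.1,69.9),(632,218.5,48),(626,213,48),(620,210,48)]: print(p,(proj("side",p)-[170,180])*2.5)
E
```

```text
(634.3, 219.1, 69.9) [131.   242.75]
(632, 218.5, 48) [136.   259.25]
(626, 213, 48) [144.25 257.25]
(620, 210, 48) [151.25 257.  ]
```

```bash
python3 - <<'E'
from h import *
t=np.linspace(0,6.28,60)
for c in [(632,218.5),(626,214),(620,211)]:
  for r,z in [(64,0),(64,5)]:
    P=np.array([(proj("side",(c[0]+r*np.cos(a),c[1]+r*np.sin(a),z))-[170,180])*2.5 for a in t])
    print(c,r,z,P.min(0),P.max(0))
  P=np.array([190,150]); print("top",[(proj("top",(c[0]+64*np.cos(a),c[1]+64*np.sin(a),0))-P)*3.3 for a in (0,np.pi/2,np.pi,-np.pi/2)])
E
```

```text
(632, 218.5) 64 0 [ 76.  247.5] [205.5  342.25]
(632, 218.5) 64 5 [ 75.25 244.25] [205.25 338.75]
top [array([123.09,  57.09]), array([ 40.92, 136.62]), array([120.45, 217.47]), array([202.62, 137.94])]
(626, 214) 64 0 [ 83.75 246.5 ] [213. 341.]
(626, 214) 64 5 [ 83. 243.] [212.75 337.5 ]
top [array([128.7 ,  64.68]), array([ 46.53, 144.21]), array([126.06, 225.06]), array([208.23, 145.53])]
(620, 211) 64 0 [ 90.5  246.25] [219.75 340.75]
(620, 211) 64 5 [ 90. 243.] [219.25 337.25]
top [array([132.33,  72.27]), array([ 50.16, 151.47]), array([129.69, 232.65]), array([211.86, 153.12])]
```

```bash
python3 -m inch '[{"xyz":[-1,0,1],"rot":[0,0,0]},{"xyz":[-3,1,1],"rot":[0,0,0]},{"xyz":[-3,1,1],"rot":[0,0,0]},{"xyz":[-3,1,1],"rot":[0,0,0]},{"xyz":[-3,1,1],"rot":[0,0,0]},{"xyz":[-3,1,1],"rot":[0,0,0]},{"xyz":[-3,1,1],"rot":[0,0,0]},{"xyz":[-3,1,1],"rot":[0,0,0]},{"xyz":[-3,1,1],"rot":[0,0,0]},{"xyz":[-3,1,1],"rot":[0,0,0]},{"xyz":[-3,1,1],"rot":[0,0,0]},{"xyz":[-3,1,1],"rot":[0,0,0]}]'
python3 -m inch '[{"xyz":[0,0,0],"rot":[0,0,0]},{"xyz":[0,0,0],"rot":[0,0,0]},{"xyz":[0,0,0],"rot":[0,0,0]},{"xyz":[0,0,0],"rot":[0,0,0]},{"xyz":[0,0,0],"rot":[0,0,0]},{"xyz":[0,0,0],"rot":[0,0,0]},{"xyz":[0,0,0],"rot":[0,0,0]},{"xyz":[0,0,0],"rot":[0,0,0]},{"xyz":[0,0,0],"rot":[0,0,0]},{"xyz":[0,0,0],"rot":[0,0,0]},{"xyz":[0,0,0],"rot":[0,0,0]},{"xyz":[0,0,0],"rot":[0,0,0]}]'
python3 -m inch '[{"xyz":[0,0,0],"rot":[0,0,0]},{"xyz":[0,0,0],"rot":[0,0,0]},{"xyz":[0,0,0],"rot":[0,0,0]},{"xyz":[0,0,0],"rot":[0,0,0]},{"xyz":[0,0,0],"rot":[0,0,0]},{"xyz":[0,0,0],"rot":[0,0,0]},{"xyz":[0,0,-8],"rot":[0,0,0]},{"xyz":[0,0,-30],"rot":[0,0,0]},{"xyz":[0,0,-60],"rot":[0,0,0]},{"xyz":[0,0,-95],"rot":[0,0,0]},{"xyz":[0,0,-125],"rot":[0,0,0]},{"xyz":[0,0,-140],"rot":[0,0,0]}]'
python3 -c "
from h import *
delta([554.5,91.7,210],-11.5)"
```

```text
t: 9.27
ee_pos: [630.4, 218.6, 67.7]
orientation: [-3.124, 0.331, 0.0]
ft_force: [-0.1, -0.6, -0.4]
width: 0.1
grasp_force: 0.0
t: 10.27
ee_pos: [630.4, 218.6, 67.7]
orientation: [-3.124, 0.331, 0.0]
ft_force: [-0.1, 0.7, -1.2]
width: 0.4
grasp_force: 0.0
t: 11.27
ee_pos: [632.1, 219.1, 212.8]
orientation: [-3.122, 0.331, -0.008]
ft_force: [0.7, 1.0, 0.1]
width: 0.5
grasp_force: 0.0
t 11.27 tcp [632.1 219.1 212.8] yaw -12.1 w 0.5 F [0.7 1.  0.1]
xyz [-49.2 140.9   2.1] rot [-0.003  -0.0051 -0.0105]
```

```bash
python3 -m inch '[{"xyz":[-3,7,0],"rot":[0,0,0]},{"xyz":[-9,26,0],"rot":[0,0,0]},{"xyz":[-18,52,0],"rot":[0,0,0]},{"xyz":[-27,78,0],"rot":[0,0,0]},{"xyz":[-36,104,0],"rot":[0,0,0]},{"xyz":[-43,124,0],"rot":[0,0,0]},{"xyz":[-48,137,0],"rot":[0,0,0]},{"xyz":[-49,141,0],"rot":[0,0,0]},{"xyz":[-49,141,0],"rot":[0,0,0]},{"xyz":[-49,141,0],"rot":[0,0,0]}]'
python3 -m inch '[{"xyz":[0,0,10],"rot":[0,0,0]},{"xyz":[0,0,32],"rot":[0,0,0]},{"xyz":[0,0,58],"rot":[0,0,0]},{"xyz":[0,0,84],"rot":[0,0,0]},{"xyz":[0,0,106],"rot":[0,0,0]},{"xyz":[0,0,120],"rot":[0,0,0]},{"xyz":[0,0,128],"rot":[0,0,0]},{"xyz":[0,0,130],"rot":[0,0,0]},{"xyz":[0,0,130],"rot":[0,0,0]},{"xyz":[0,0,130],"rot":[0,0,0]}]'
python3 - <<'E'
from h import *
delta([554.5,91.7,78],-11.5)
cv2.imwrite("pics/w5.png",ctrl.get_image("wrist")[:,:,::-1])
E
```

```text
t: 12.1
ee_pos: [553.4, 91.3, 207.6]
orientation: [-3.124, 0.331, -0.001]
ft_force: [0.3, 0.2, -0.1]
width: 0.5
grasp_force: 0.0
t: 12.93
ee_pos: [553.6, 91.3, 78.2]
orientation: [-3.124, 0.331, -0.002]
ft_force: [-0.9, -0.4, -0.8]
width: 0.4
grasp_force: 0.0
t 12.93 tcp [553.6  91.3  78.2] yaw -12.08 w 0.4 F [-0.9 -0.4 -0.8]
xyz [ 0.8 -0.5  0.2] rot [-0.0004 -0.0011 -0.0101]
```

View pics/w5.png

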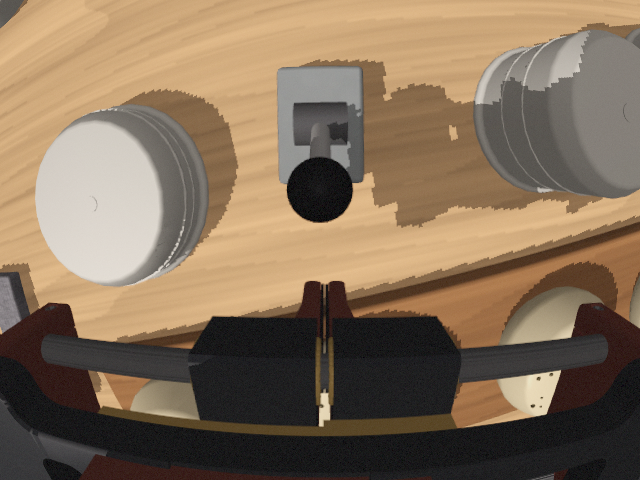

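The ball at (320,190) is straight ahead of the fingers (325,285), and the box's sides are parallel to the push direction. I'll push along tool x.

```bash
python3 -m inch '[{"xyz":[6,0,0],"rot":[0,0,0]},{"xyz":[14,0,0],"rot":[0,0,0]},{"xyz":[22,0,0],"rot":[0,0,0]},{"xyz":[29,0,0],"rot":[0,0,0]},{"xyz":[36,0,0],"rot":[0,0,0]},{"xyz":[43,0,0],"rot":[0,0,0]},{"xyz":[50,0,0],"rot":[0,0,0]},{"xyz":[57,0,0],"rot":[0,0,0]},{"xyz":[64,0,0],"rot":[0,0,0]},{"xyz":[71,0,0],"rot":[0,0,0]},{"xyz":[77,0,0],"rot":[0,0,0]},{"xyz":[80,0,0],"rot":[0,0,0]}]'
python3 -m inch '[{"xyz":[2,0,0],"rot":[0,0,0]},{"xyz":[5,0,0],"rot":[0,0,0]},{"xyz":[8,0,0],"rot":[0,0,0]},{"xyz":[11,0,0],"rot":[0,0,0]},{"xyz":[13,0,0],"rot":[0,0,0]},{"xyz":[15,0,0],"rot":[0,0,0]},{"xyz":[15,0,0],"rot":[0,0,0]}]'
python3 - <<'E'
from h import *
delta([638.5,75,78],-12)
cv2.imwrite("pics/w6.png",ctrl.get_image("wrist")[:,:,::-1])
E
```

```text
t: 13.98
ee_pos: [632.2, 74.0, 77.6]
orientation: [-3.124, 0.331, -0.001]
ft_force: [-1.2, 1.5, -0.1]
width: 0.5
grasp_force: 0.4
t: 14.57
ee_pos: [646.2, 71.0, 77.7]
orientation: [-3.124, 0.331, -0.001]
ft_force: [-0.0, 0.2, -0.1]
width: 0.3
grasp_force: 0.1
t 14.57 tcp [646.2  71.   77.7] yaw -12.11 w 0.3 F [-0.   0.2 -0.1]
xyz [-8.4 -2.3 -0.3] rot [-0.0001 -0.0004 -0.0018]
```

View pics/w6.png

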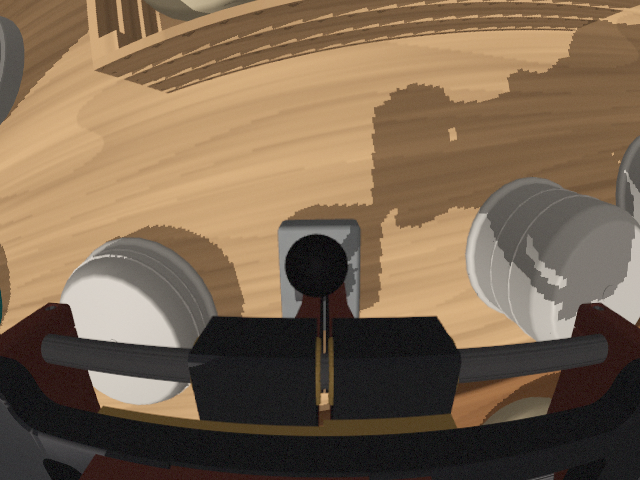

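The ball at (316,266) is moving ahead of the fingers, and the stop has not been reached yet. I'll creep on until the force rises.

```bash
python3 -m inch '[{"xyz":[1,0,0],"rot":[0,0,0]},{"xyz":[2,0,0],"rot":[0,0,0]},{"xyz":[3,0,0],"rot":[0,0,0]},{"xyz":[4,0,0],"rot":[0,0,0]},{"xyz":[5,0,0],"rot":[0,0,0]},{"xyz":[5,0,0],"rot":[0,0,0]},{"xyz":[5,0,0],"rot":[0,0,0]}]'
python3 -m inch '[{"xyz":[1,0,0],"rot":[0,0,0]},{"xyz":[2,0,0],"rot":[0,0,0]},{"xyz":[3,0,0],"rot":[0,0,0]},{"xyz":[3,0,0],"rot":[0,0,0]},{"xyz":[3,0,0],"rot":[0,0,0]}]'
```

```text
t: 15.2
ee_pos: [650.8, 70.0, 77.7]
orientation: [-3.124, 0.331, -0.0]
ft_force: [-0.5, -0.3, 0.9]
width: 0.5
grasp_force: 0.2
t: 15.62
ee_pos: [652.1, 69.7, 77.5]
orientation: [3.124, -0.331, -0.005]
ft_force: [-6.1, 2.5, 2.9]
width: 0.1
grasp_force: 3.3
```

```bash
python3 -m inch '[{"xyz":[1,0,0],"rot":[0,0,0]},{"xyz":[1,0,0],"rot":[0,0,0]},{"xyz":[1,0,0],"rot":[0,0,0]}]'
python3 -m inch '[{"xyz":[-4,0,0],"rot":[0,0,0]},{"xyz":[-12,0,0],"rot":[0,0,0]},{"xyz":[-25,0,0],"rot":[0,0,0]},{"xyz":[-38,0,0],"rot":[0,0,0]},{"xyz":[-44,0,0],"rot":[0,0,0]},{"xyz":[-45,0,-10],"rot":[0,0,0]},{"xyz":[-45,0,-35],"rot":[0,0,0]},{"xyz":[-45,0,-65],"rot":[0,0,0]},{"xyz":[-45,0,-95],"rot":[0,0,0]},{"xyz":[-45,0,-120],"rot":[0,0,0]},{"xyz":[-45,0,-130],"rot":[0,0,0]},{"xyz":[-45,0,-130],"rot":[0,0,0]}]'
python3 - <<'E'
from h import *
delta([638.5,75,78],-12)
a=ctrl.camera_model("wrist");w=ctrl.get_image("wrist");print(a)
s=ctrl.get_image("side")[180:340,170:410]
cv2.imwrite("pics/f7.png",np.hstack([cv2.resize(w,(400,300)),cv2.resize(s,(400,300))])[:,:,::-1])
E
```

```text
t: 15.87
ee_pos: [652.2, 69.6, 77.5]
orientation: [3.124, -0.331, -0.008]
ft_force: [-9.1, 2.7, 5.6]
width: 0.8
grasp_force: 4.8
t: 16.87
ee_pos: [612.9, 78.7, 211.2]
orientation: [-3.123, 0.331, -0.01]
ft_force: [0.4, -0.1, 0.5]
width: 0.2
grasp_force: 0.0
t 16.87 tcp [612.9  78.7 211.2] yaw -12.11 w 0.2 F [ 0.4 -0.1  0.5]
xyz [ 25.   -1.5 133.4] rot [-0.002  -0.0064 -0.0018]
{'fx': 371.64829954431775, 'fy': 371.64829954431775, 'cx': 324.13523325253647, 'cy': 247.91075192906473, 'position': array([680.49921192,  64.15187764, 373.01951298]), 'attitude': array([-0.18080602,  0.22683058, -1.77105143])}
```

View pics/f7.png

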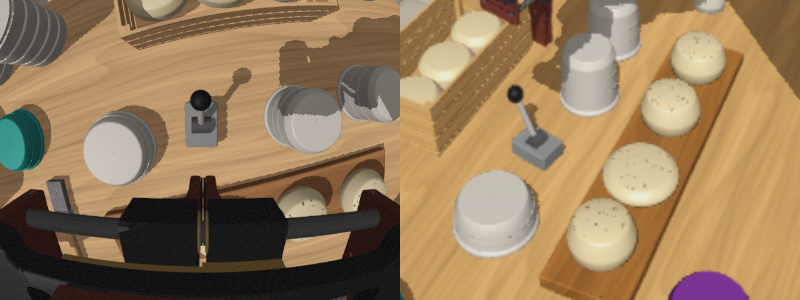

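The lever leans to the far side and the ball is at (200,100) in the left panel. The arm is about 21 cm up and clear of everything, and all the other objects are undisturbed. I'll check the ball's position and hand in.

```bash
python3 - <<'E'
from h import *
print(wray(ctrl.camera_model("wrist"),320,160,92))
E
python3 -m inch '[{"xyz":[0,0,-10],"rot":[0,0,0]},{"xyz":[0,0,-15],"rot":[0,0,0]},{"xyz":[0,0,-15],"rot":[0,0,0]},{"xyz":[0,0,-15],"rot":[0,0,0]}]'; python3 -c "
from h import *
print(ctrl.close_job())"
```

```text
[673.5  68.3  92. ]
t: 17.3
ee_pos: [610.6, 78.6, 222.4]
orientation: [3.124, -0.331, -0.0]
ft_force: [-0.5, -0.1, -0.1]
width: 0.3
grasp_force: 0.0
the job is handed in; nothing more can be done
None
```

I pointed at the flat cheese and then the low mould from about 2 cm above, for over two seconds each. I then pushed the lever to its far stop, moved clear and handed the job in at about 17 s; no verdict was shown.

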